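# Deglaze a brake pad on the pull-out abrasive plate

## Task

Pull the tray drawer out to its stop. Then hold the brake-pad holder by its wooden grip, set its pad flat and lengthwise on the left end of the abrasive plate (the robot's left), press until the cushioned plate has sunk about half its travel, and rub it in one straight stroke to the right end, with that steady pressure all the way: never easing off midway, never pressing the plate to the bottom. Ease off, let go and leave the holder standing upright on the plate's right end with the drawer still out; leave the jar, wrench, tire levers and seat post clamp alone.

Things in the scene. Friction and masses are not known exactly. Their poses are not given: they have to be found in the camera images.
- drawer (a joint): How far the drawer is pulled out of the low wooden cabinet, m: 0 shut, 0.14 at its stop. Starts 0 to 30 mm open, slides level with about 2.5 N friction, stays where left. The cabinet (fixed, 270 wide, 220 deep, 62 mm high, turned up to 0.2 rad either way) has its front towards the robot.
- handle (a point): Middle of the drawer's level steel bar handle: 10 mm thick, 120 mm long, 40 mm above the shelf, its centre 45 mm in front of the drawer's wooden front (14 mm thick, top edge 52 mm above the shelf). x points into the cabinet (the drawer opens along -x), y along the bar to the robot's left, z up. Moves with the drawer.
- plate_mid (a point): Centre of the top face of the dark steel abrasive plate in the drawer, 64 (x) by 200 mm (y), 36 mm above the shelf when free. Axes as the handle's: +y is the left end, -y the right. It lies 109 mm along x from the bar: inside the cabinet at first, 90 mm in front of the cabinet's face when the drawer is at its stop. Drawer walls are lower than the pressed plate. Moves with the plate.
- plate (a joint): How far the plate is pressed down on its cushion, m: 0 free, 0.014 bottomed, 0.007 half its travel. It sinks level wherever pressed and springs back: about 3 N on it starts it moving, then 0.8 N per mm (about 8.5 N at half travel). The holder's weight alone does not sink it.
- holder_sole (a point): Centre of the underside of the brake-pad holder: dark flat pad 60 (x, its length) by 40 mm (y), 6 thick, under a steel backing 66 by 44 by 8 mm with an upright wooden grip; 70 mm high, about 0.16 kg; z up. Starts upright on the shelf left or right of the drawer. When it stands lengthwise on the plate (its x along the plate's y, either way round), the whole pad is on for plate y from -65 to +65 mm.
- holder_grip (a point): Middle of the holder's wooden grip, 28 by 28 mm square and 56 mm tall, 42 mm above the holder's underside; sides parallel to the holder's x and y.
- jar: Glass jar with a steel screw lid, 64 mm across and 85 mm high, standing on top of the cabinet. Leave alone. Origin at its underside.
- wrench: Steel pedal wrench, 270 mm long, lying on the shelf beside the cabinet on the robot's right. Leave alone.
- levers: Pair of yellow tire levers clipped together, 125 by 36 by 14 mm, lying on the shelf beside the cabinet on the robot's left. Leave alone.
- clamp: Aluminium seat post clamp, a ring 42 mm across and 14 mm high with two lugs, on the shelf on the other side from the holder. Leave alone.
Things that resemble listed ones, but are neither listed nor needed, are in the scene too. Leave any green or orange look-alike of the part that bears holder_sole alone.

How it is judged:
On the way, in this order (a step that is already met when the one before it is completed fails the run):
1. the drawer is out at its stop (within 8 mm) (value of joint drawer above 0.132 m), for 0.2 s.
2. the pad lies flat and lengthwise on the left end of the plate (centre 40 to 80 mm left of the plate's middle, within 20 mm of its long centre line, 0.35 rad) and the plate is pressed 2 to 11 mm (value of joint drawer above 0.132 m and x of holder_sole in the frame of plate_mid between -0.02 and 0.02 m and z of holder_sole in the frame of plate_mid below 0.004 m and angle between holder_sole's own z axis and vertical below 0.12 rad and angle between the x axis of holder_sole and the y axis of plate_mid, either way round below 0.35 rad and value of joint plate between 0.002 and 0.011 m and y of holder_sole in the frame of plate_mid between 0.04 and 0.08 m), for 0.1 s.
3. still pressed so, the pad passes the middle of the plate (value of joint drawer above 0.132 m and x of holder_sole in the frame of plate_mid between -0.02 and 0.02 m and z of holder_sole in the frame of plate_mid below 0.004 m and angle between holder_sole's own z axis and vertical below 0.12 rad and angle between the x axis of holder_sole and the y axis of plate_mid, either way round below 0.35 rad and value of joint plate between 0.002 and 0.011 m and y of holder_sole in the frame of plate_mid between -0.015 and 0.015 m), for 0.05 s.
4. still pressed so, the pad comes to the right end (40 to 80 mm right of the middle) (value of joint drawer above 0.132 m and x of holder_sole in the frame of plate_mid between -0.02 and 0.02 m and z of holder_sole in the frame of plate_mid below 0.004 m and angle between holder_sole's own z axis and vertical below 0.12 rad and angle between the x axis of holder_sole and the y axis of plate_mid, either way round below 0.35 rad and value of joint plate between 0.002 and 0.011 m and y of holder_sole in the frame of plate_mid between -0.08 and -0.04 m), for 0.05 s.
At the end, for the whole second after the job is handed in: Drawer within 8 mm of its stop; holder upright (0.12 rad) and lengthwise (0.35 rad) on the right end of the plate, its centre 40 to 85 mm right of the plate's middle and within 20 mm of its long centre line; plate sprung back up (pressed under 1.5 mm) (value of joint drawer above 0.132 m and x of holder_sole in the frame of plate_mid between -0.02 and 0.02 m and z of holder_sole in the frame of plate_mid between -0.004 and 0.004 m and angle between holder_sole's own z axis and vertical below 0.12 rad and angle between the x axis of holder_sole and the y axis of plate_mid, either way round below 0.35 rad and y of holder_sole in the frame of plate_mid between -0.085 and -0.04 m and value of joint plate below 0.0015 m); the robot touches nothing.
It fails at once if the pad is down on (within 25 mm above) the middle part of the plate, less than 35 mm from its middle, with the plate pressed less than 1 mm: pressure eased off or pad lifted during the stroke (y of holder_sole in the frame of plate_mid between -0.035 and 0.035 m and x of holder_sole in the frame of plate_mid between -0.03 and 0.03 m and z of holder_sole in the frame of plate_mid below 0.025 m and value of joint plate below 0.001 m).
It fails at once if the plate is pressed to the bottom (more than 13 mm) (value of joint plate above 0.013 m).
It fails at once if the holder is tipped over (more than 0.7 rad) (angle between holder_sole's own z axis and vertical above 0.7 rad).
It fails at once if the jar is shifted more than 20 mm or tipped (distance of jar from where it was at the start of the episode above 0.02 m or angle between jar's own z axis and vertical above 0.3 rad).
It fails at once if the wrench, levers or clamp are shifted more than 30 mm (distance of any of wrench, levers, clamp from where it was at the start of the episode above 0.03 m).
It also fails if it takes over 61 s, if anything falls off the work surface, if the arm or the gripper's body presses on something with over 40 N, if the wrist force passes 120 N, or if a joint passes its speed limit or range.

## Robot

A 6-joint arm with a two-finger parallel gripper is mounted at the origin on the work surface. World frame = base frame: x ahead of the robot, y to its left, z up, the work surface at z = 0. Lengths are in m, angles in rad, forces in N, time in s.
With the tool pointing down it reaches from about 0.25 to 0.775 m from the base axis. Payload 4 kg.
Tool frame: the origin (TCP) lies between the finger pads; the fingertips stand 14 mm ahead of it and the grasp point (between the pads) lies 5 mm behind it (tip_reach is the distance from the TCP to the fingertips, in m); z points along the fingers, y is the line along which they close (so a half turn about z gives the same grasp; the last joint's range is limited). The gripper opens to 94 mm and grips with 3 to 60 N. Pads are 16 mm wide; open, the fingers measure 119 mm over their backs; the gripper's body (75 mm by 177 mm) begins 78 mm behind the grasp point.
Start: joints at [1.17, 0.087, 1.371, -0, 1.684, -0.103], TCP at [0.161, 0.526, 0.22] pointing down, gripper open.
Joint ranges: [-3.1, 3.1], [-0.76, 2.03], [0.27, 2.55], [-1.08, 4.22], [0.17, 2.65], [-2.57, 2.57]. Speed limits (rad/s): [2.79, 2.79, 3.14, 3.14, 3.14, 3.14].

## Interface

Orientations are given as [roll, pitch, yaw] about the fixed x, y, z axes, in that order (R = Rz(yaw) Ry(pitch) Rx(roll)).
In Python, from bench import * gives the robot as it stands. The module is installed in compiled form; this text tells all that it offers.
- The arm moves only by the tool servo_tool, never from a script. Its argument "targets" is a list of rows, each a list of 4 numbers: the shift along the tool's x, y, z in cm, then the turn about the tool's z in degrees. A call has 1 to 8 rows; each row is the pose to reach, as a shift and turn from the pose commanded when the call began, along the tool's axes at that moment; what a row does not reach only later rows make up. A row lasts 1/8 s, in which the tool goes at most 62.5 mm and 10.7 degrees, less where a joint would pass 70% of its speed; a pose out of reach is approached as far as the arm can. A call with a gripper value outside its range is refused whole. "claw" is the closure in counts, from 0 (fully open) to 255 (shut), set as the call begins (left out, the last holds). The fingers move at their own pace and stop on an object; the grip force is fixed at half the most. Time passes only in rows, so rows that repeat a pose let the fingers close. It gives the time, the measured TCP pose, the force, the opening and the grip force at its end, in the units of the state.
- get_obs(): the state, without advancing time (a new reading comes with each control period).
- snapshot(name): name is "side" or "top"; returns the picture (420x560x3 uint8, blue, green, red); there is no depth.
- camera_model(name): a dict with "camera_matrix" (3x3 intrinsics, pixels), "camera_from_world" (4x4, takes a point from world to camera coordinates). Camera axes: x right, y up, looking along -z (the intrinsics and any distortion apply to the point x, -y, -z); pixel columns grow to the right and rows downward; lengths in m; the calibration is good to about 2 mm. A picture is of the moment at which its call begins. camera_model takes no time and is no camera call.
- close_job(): hands the job in; it is judged then, once.
The state is a dict: "time": time; "joint_positions": joint angles; "qvel": joint speeds; "joint_torque": joint torques, N m; "tool_pos": TCP position; "ee_rot": TCP orientation; "wrist_force": force on the tool from outside, world axes, zero at the start; "wrist_torque": the same for the moment, N m; "width": finger opening in m; "finger_force": force on a finger pad.
Only numpy, scipy, OpenCV 4.12 (cv2) and the standard library are available. Lean on these libraries where they do the work, as an engineer would, in place of code of your own. Each camera call takes 0.05 s, during which the arm holds its last target. There are 200 camera calls.

## Working session

There is one attempt and no reset: what is moved stays moved. The work goes in short steps, Python scripts to look and compute and a tool call to move; the robot and the scene stay as the last step left them, time stands still between calls to the robot, and variables do not carry over. Pictures are saved under pics/ and viewed, at most 10 in all, crops included, and the job is handed in when it is done.

Besides the shell and the picture viewer there is one more tool, called after "Call:" as a command line: name --pt "numbers of a row" for each row, then --argument value for the rest. servo_tool: Moves the arm, as the interface text tells. Its arguments: {"type":"object","properties":{"targets":{"type":"array"},"claw":{"type":"number"}},"required":["targets"]}

```bash
mkdir -p pics; cat > h.py <<'E'
from bench import *
import numpy as np, cv2
def ray(name,u,v):
    m=camera_model(name);K=np.array(m["camera_matrix"]);T=np.array(m["camera_from_world"])
    d=np.linalg.inv(K)@[u,v,1];d=np.array([d[0],-d[1],-d[2]])
    R=T[:3,:3];return -R.T@T[:3,3],R.T@d
def onz(name,u,v,z):
    o,d=ray(name,u,v);return o+d*(z-o[2])/d[2]
def proj(name,p):
    m=camera_model(name);K=np.array(m["camera_matrix"]);T=np.array(m["camera_from_world"])
    c=T[:3,:3]@np.array(p)+T[:3,3];q=K@[c[0],-c[1],-c[2]];return q[:2]/q[2]
E
python3 - <<'E'
from h import *
for n in("top","side"):
    im=snapshot(n);cv2.imwrite(f"pics/{n}0.png",im);m=camera_model(n);print({k:np.round(v,3).tolist() if hasattr(v,'__len__') else v for k,v in m.items()})
print(get_obs())
E
```

```text
{'camera_matrix': [[449.144, 0.0, 279.633], [0.0, 449.144, 214.033], [0.0, 0.0, 1.0]], 'camera_from_world': [[0.022, -1.0, -0.008, -0.007], [0.983, 0.02, 0.181, -0.586], [-0.181, -0.012, 0.983, -1.039], [0.0, 0.0, 0.0, 1.0]]}
{'camera_matrix': [[398.07, 0.0, 282.732], [0.0, 398.07, 209.872], [0.0, 0.0, 1.0]], 'camera_from_world': [[0.969, -0.248, -0.017, -0.554], [0.177, 0.639, 0.749, -0.142], [-0.174, -0.728, 0.663, -1.093], [0.0, 0.0, 0.0, 1.0]]}
{'time': 0.1, 'joint_positions': array([ 1.16990608e+00,  8.78667826e-02,  1.37208222e+00,  1.11264558e-05,
        1.68357582e+00, -1.03061235e-01]), 'qvel': array([-0.00166238, -0.00511007, -0.00281151,  0.00199461,  0.00095926,
        0.00031477]), 'joint_torque': array([ 1.52893008e-03, -3.41251194e+01, -3.03301549e+01,  7.18669756e-02,
        3.03810916e-02, -9.89761702e-05]), 'tool_pos': array([0.16119735, 0.52537242, 0.21843961]), 'ee_rot': array([-3.13967188e+00, -2.09777952e-04,  2.84376468e+00]), 'wrist_force': array([ 1.14588854, -0.48827116, -0.31458505]), 'wrist_torque': array([0.02295228, 0.04553094, 0.02645021]), 'finger_force': 0.0, 'width': 0.09409410465150285}
```

View pics/top0.png

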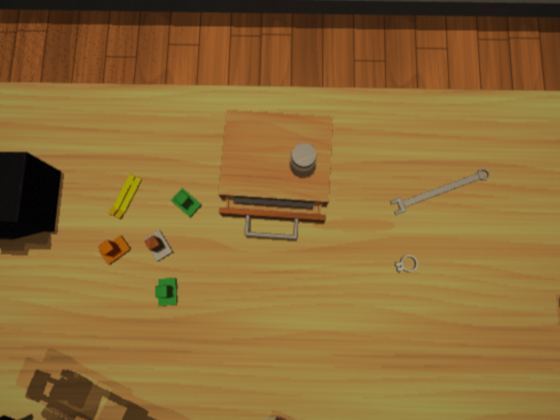

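View pics/side0.png

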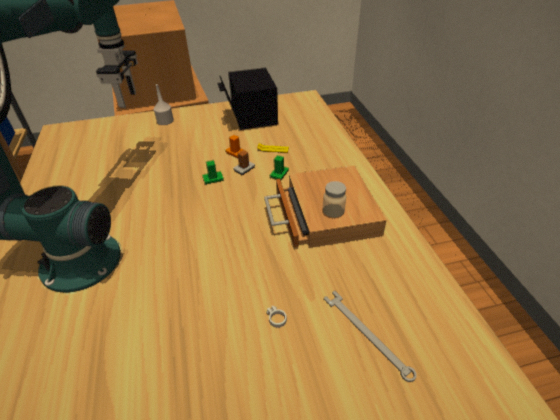

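Top view: the cabinet with its drawer front is at about (273,214) and the bar handle runs (247,235)–(297,238). There are four holder-like objects: green (186,203), green (167,292), orange (113,249), and one with a steel base and brown wooden grip at (158,245). The last fits the description. I'll confirm it in a crop and measure.

```bash
python3 - <<'E'
from h import *
im=cv2.imread("pics/top0.png")
a=cv2.resize(im[215:275,125:195],None,fx=7,fy=7,interpolation=cv2.INTER_CUBIC)
b=cv2.resize(im[195:250,210:310],None,fx=4,fy=4,interpolation=cv2.INTER_CUBIC)
c=np.zeros((420+230,490,3),np.uint8);c[:420,:490]=a;c[425:645,:400]=b
c=cv2.resize(c,None,fx=.9,fy=.9)
cv2.imwrite("pics/crop1.png",c)
hsv=cv2.cvtColor(im,cv2.COLOR_BGR2HSV)
def big(mask,x0,x1,y0,y1):
    m=np.zeros_like(mask);m[y0:y1,x0:x1]=mask[y0:y1,x0:x1]
    cs,_=cv2.findContours(m,cv2.RETR_EXTERNAL,cv2.CHAIN_APPROX_NONE);return max(cs,key=cv2.contourArea)
grey=((hsv[...,1]<70)&(hsv[...,2]>70)).astype(np.uint8)
for n,bx,z in(("base",(140,180,225,265),.014),("handle",(235,310,215,245),.045)):
    k=big(grey,*bx);p=np.array([onz("top",*q[0],z)[:2] for q in k],np.float32)
    r=cv2.minAreaRect(k);pts=cv2.boxPoints(r)
    print(n,cv2.contourArea(k),r,[onz("top",*q,z)[:2].round(4).tolist() for q in pts])
w=cv2.inRange(hsv,(0,90,20),(12,255,140))
k=big(w,143,175,228,262);print("grip",cv2.contourArea(k),cv2.minAreaRect(k))
for u in(250,270,290): print(u,[(v,im[v,u].tolist()) for v in range(203,245,1)][::2])
E
```

```text
base 160.0 ((157.92648315429688, 245.04412841796875), (25.038793563842773, 16.978361129760742), 59.03623962402344) [[0.5238, 0.3431], [0.5467, 0.3081], [0.4934, 0.2722], [0.471, 0.307]]
handle 99.0 ((270.9114685058594, 227.0846405029297), (51.29874801635742, 18.367473602294922), 4.666858196258545) [[0.5362, 0.0893], [0.5815, 0.0872], [0.5736, -0.0382], [0.5285, -0.0353]]
grip 99.0 ((151.8000030517578, 242.1000213623047), (10.733125686645508, 11.180339813232422), 63.43495178222656)
250 [(203, [41, 53, 64]), (205, [47, 92, 127]), (207, [60, 117, 164]), (209, [47, 98, 151]), (211, [33, 79, 147]), (213, [29, 74, 143]), (215, [21, 44, 76]), (217, [28, 47, 64]), (219, [39, 72, 94]), (221, [44, 85, 109]), (223, [44, 87, 114]), (225, [44, 87, 115]), (227, [44, 89, 116]), (229, [42, 87, 116]), (231, [54, 92, 114]), (233, [104, 127, 137]), (235, [74, 94, 106]), (237, [38, 75, 102]), (239, [66, 131, 160]), (241, [71, 135, 163]), (243, [70, 135, 164])]
270 [(203, [48, 57, 65]), (205, [24, 41, 59]), (207, [48, 93, 135]), (209, [58, 113, 161]), (211, [34, 77, 137]), (213, [30, 73, 142]), (215, [28, 67, 126]), (217, [14, 33, 57]), (219, [31, 62, 85]), (221, [69, 135, 158]), (223, [74, 143, 163]), (225, [71, 136, 162]), (227, [73, 141, 162]), (229, [74, 142, 163]), (231, [73, 140, 161]), (233, [79, 116, 131]), (235, [104, 124, 137]), (237, [58, 80, 96]), (239, [51, 102, 129]), (241, [69, 134, 164]), (243, [69, 135, 163])]
290 [(203, [52, 60, 69]), (205, [41, 51, 59]), (207, [30, 55, 83]), (209, [53, 104, 144]), (211, [52, 104, 149]), (213, [32, 73, 137]), (215, [28, 67, 130]), (217, [23, 54, 103]), (219, [12, 29, 48]), (221, [48, 96, 121]), (223, [73, 142, 163]), (225, [70, 136, 163]), (227, [73, 141, 163]), (229, [74, 144, 163]), (231, [73, 143, 162]), (233, [75, 142, 161]), (235, [85, 114, 128]), (237, [98, 118, 129]), (239, [37, 63, 82]), (241, [53, 106, 136]), (243, [69, 135, 163])]
```

View pics/crop1.png

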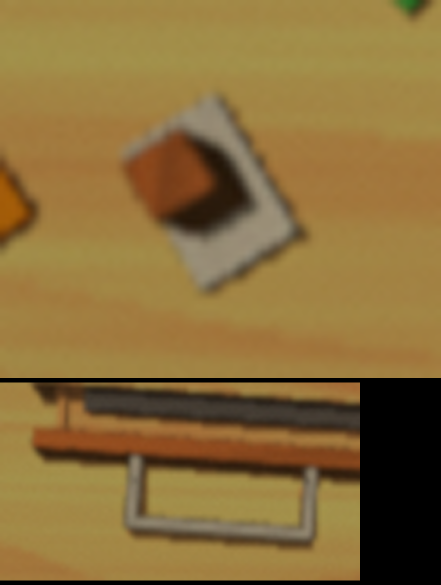

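The crop confirms it: steel backing centred near (158,245), wooden-brown grip top at (152,242). The bar runs from about (243,234) to (298,238).

```bash
cat >> h.py <<'E'
def mv(p,yaw_deg):
    o=get_obs();y=o["ee_rot"][2];R=np.array([[np.cos(y),np.sin(y),0],[np.sin(y),-np.cos(y),0],[0,0,-1]])
    s=R.T@(np.array(p)-o["tool_pos"])*100
    t=-(yaw_deg-np.degrees(y));t=(t+180)%360-180
    print("shift cm",s.round(2),"turn",round(t,1),"| pos",o["tool_pos"].round(4),"yaw",round(np.degrees(y),1))
E
python3 - <<'E'
from h import *
im=cv2.imread("pics/top0.png").astype(float)
sat=(im.max(2)-im.min(2))/im.max(2)
P=[]
for u in range(252,294,3):
    v=np.arange(228,243);w=np.clip(.38-sat[v,u],0,1)*(im[v,u].min(1)>60)
    if w.sum()>0:P.append(onz("top",u,(v*w).sum()/w.sum(),.044)[:2])
P=np.array(P);print(P.round(4)[::4]);f=np.polyfit(P[:,1],P[:,0],1);print("bar slope dx/dy",f,"yaw deg",-np.degrees(np.arctan(f[0])))
# bar ends
for v,u0,u1 in((234,238,250),(238,293,303)):print(v,[(u,round(sat[v,u],2)) for u in range(u0,u1)])
print("front top edge corners", [onz("top",u,v,.052)[:2].round(4) for u,v in((220,210),(325,216))])
print("cab top corners", [onz("top",u,v,.062)[:2].round(4) for u,v in((227,111),(333,116),(328,203),(219,195.5))])
print("jar",onz("top",304,152,.147)[:2].round(3),"grip top",onz("top",151.8,242.1,.07)[:2].round(4))
E
```

```text
[[ 0.5374  0.0713]
 [ 0.536   0.0421]
 [ 0.5348  0.0128]
 [ 0.5332 -0.0164]]
bar slope dx/dy [0.04885149 0.53402468] yaw deg -2.796760930687701
234 [(238, np.float64(0.57)), (239, np.float64(0.57)), (240, np.float64(0.57)), (241, np.float64(0.57)), (242, np.float64(0.57)), (243, np.float64(0.56)), (244, np.float64(0.47)), (245, np.float64(0.31)), (246, np.float64(0.25)), (247, np.float64(0.24)), (248, np.float64(0.25)), (249, np.float64(0.23))]
238 [(293, np.float64(0.31)), (294, np.float64(0.3)), (295, np.float64(0.31)), (296, np.float64(0.39)), (297, np.float64(0.55)), (298, np.float64(0.58)), (299, np.float64(0.58)), (300, np.float64(0.57)), (301, np.float64(0.57)), (302, np.float64(0.57))]
front top edge corners [array([0.5935, 0.1509]), array([ 0.5837, -0.1054])]
cab top corners [array([0.8461, 0.1433]), array([ 0.8376, -0.1238]), array([ 0.6141, -0.1117]), array([0.6275, 0.1535])]
jar [ 0.714 -0.049] grip top [0.5093 0.3068]<stdin>:3: RuntimeWarning: invalid value encountered in divide
```

```bash
python3 - <<'E'
from h import *
mv([.5352,.025,.13],87.2)
E
```

```text
shift cm [-50.44 -36.86   8.84] turn 75.7 | pos [0.1612 0.5254 0.2184] yaw 162.9
```

Call:
servo_tool --pt "-5 -3.7 0 9.5" --pt "-10 -7.3 0 19" --pt "-15 -11 0 28.5" --pt "-20 -14.6 0 38" --pt "-25 -18.3 0 47.5" --pt "-30 -22 0 57" --pt "-35 -25.6 0 66.5" --pt "-40 -29.2 0 75.7" --claw 170

```text
time: 1.1
tool_pos: [0.4588, 0.1275, 0.2191]
ee_rot: [-3.141, -0.0, 1.517]
wrist_force: [0.7, 0.9, -1.2]
width: 0.0314
finger_force: 0.0
```

```bash
python3 - <<'E'
from h import *
mv([.5352,.025,.12],87.2);print(get_obs()["width"])
E
```

```text
shift cm [-9.82  8.18  9.91] turn -0.3 | pos [0.4588 0.1275 0.2191] yaw 86.9
0.03141090168140403
```

Call:
servo_tool --pt "-4 3 1 0" --pt "-7 6 4 0" --pt "-9.8 8.2 8 0" --pt "-9.8 8.2 10 0" --pt "-9.8 8.2 10 0" --pt "-9.8 8.2 10 0"

```text
time: 1.85
tool_pos: [0.5357, 0.0277, 0.1204]
ee_rot: [3.14, -0.0, 1.523]
wrist_force: [0.3, -0.7, 0.8]
width: 0.0317
finger_force: 0.0
```

```bash
python3 - <<'E'
from h import *
mv([.5352,.025,.037],87.2);cv2.imwrite("pics/s1.png",cv2.resize(snapshot("side")[100:300,180:420],(720,600)))
E
```

```text
shift cm [-0.28 -0.03  8.34] turn 0.1 | pos [0.5357 0.0277 0.1204] yaw 87.3
```

View pics/s1.png

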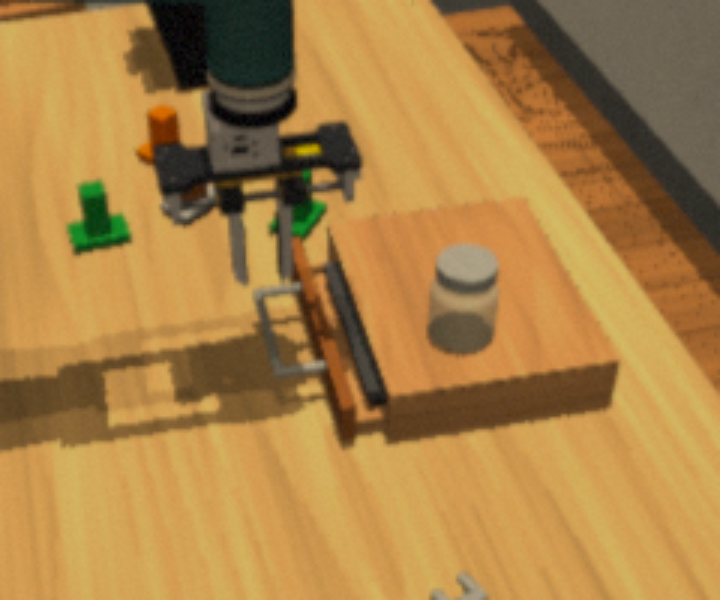

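The side view shows the fingers above the bar, between the base side and the drawer front, with the jar clear. Next I descend and grip.

Call:
servo_tool --pt "-0.3 0 3 0" --pt "-0.3 0 5.5 0" --pt "-0.3 0 7 0" --pt "-0.3 0 8.2 0" --pt "-0.3 0 8.2 0"

```text
time: 2.52
tool_pos: [0.5349, 0.0246, 0.0372]
ee_rot: [-3.141, -0.0, 1.523]
wrist_force: [-0.2, 1.2, -0.5]
width: 0.0312
finger_force: 0.0
```

Call:
servo_tool --pt "0 0 0 0" --pt "0 0 0 0" --pt "0 0 0 0" --pt "0 0 0 0" --claw 255

```text
time: 3.02
tool_pos: [0.5361, 0.0244, 0.0384]
ee_rot: [3.139, -0.0, 1.522]
wrist_force: [1.8, 0.5, 1.1]
width: 0.0093
finger_force: 30.0
```

Call:
servo_tool --pt "0 -1 0 0" --pt "0 -2.5 0 0" --pt "0 -4 0 0" --pt "0 -5.5 0 0" --pt "0 -7 0 0" --pt "0 -8.5 0 0" --pt "0 -9.7 0 0" --pt "0 -10.5 0 0"

```text
time: 4.03
tool_pos: [0.4296, 0.0298, 0.0383]
ee_rot: [3.14, -0.0, 1.523]
wrist_force: [2.4, -0.3, 5.3]
width: 0.009
finger_force: 30.0
```

Call:
servo_tool --pt "0 -0.3 0 0" --pt "0 -0.5 0 0" --pt "0 -0.7 0 0" --pt "0 -0.7 0 0"

```text
time: 4.53
tool_pos: [0.4268, 0.0299, 0.0384]
ee_rot: [3.131, -0.001, 1.522]
wrist_force: [12.5, 1.4, -3.7]
width: 0.0087
finger_force: 30.0
```

Force rose to 12.5 N with the arm halted at x=0.427, so the drawer is at its stop. Next I relax, release and lift.

Call:
servo_tool --pt "0 0.3 0 0" --pt "0 0.3 0 0" --pt "0 0.3 0 0"

```text
time: 4.9
tool_pos: [0.4269, 0.0299, 0.0383]
ee_rot: [3.139, -0.001, 1.523]
wrist_force: [4.4, 0.9, 4.9]
width: 0.0092
finger_force: 30.0
```

Call:
servo_tool --pt "0 0 0 0" --pt "0 0 0 0" --pt "0 0 0 0" --claw 170

```text
time: 5.28
tool_pos: [0.4245, 0.0298, 0.0363]
ee_rot: [-3.138, 0.0, 1.523]
wrist_force: [0.2, -0.6, -0.1]
width: 0.0307
finger_force: 0.0
```

Call:
servo_tool --pt "0 0 -2 0" --pt "0 0 -5 0" --pt "0 0 -9 0" --pt "0 0 -13 0" --pt "0 0 -13 0"

```text
time: 5.9
tool_pos: [0.4279, 0.0296, 0.1705]
ee_rot: [3.136, 0.0, 1.523]
wrist_force: [-0.5, 0.0, -0.8]
width: 0.0317
finger_force: 0.0
```

```bash
python3 - <<'E'
from h import *
im=snapshot("top");cv2.imwrite("pics/top2.png",im);cv2.imwrite("pics/t2.png",cv2.resize(im[90:310,100:360],None,fx=2.7,fy=2.7))
mv([.509,.307,.15],124)
E
```

```text
shift cm [28.1   6.9   1.81] turn -36.8 | pos [0.4266 0.0297 0.1681] yaw 87.2
```

View pics/t2.png

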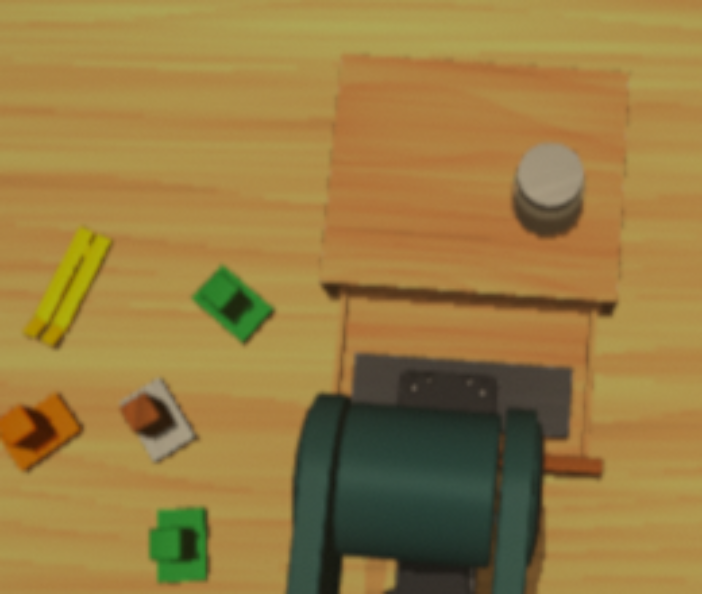

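The drawer is out, the plate is visible, and the holder is undisturbed. Next I move above the holder.

Call:
servo_tool --pt "4.5 1 0 -6" --pt "9.5 2.2 0 -13" --pt "14.5 3.5 0 -20" --pt "19.5 4.7 0 -27" --pt "24 6 0 -34" --pt "28.1 6.9 0 -36.8" --pt "28.1 6.9 1.8 -36.8" --pt "28.1 6.9 1.8 -36.8" --claw 114

```text
time: 6.95
tool_pos: [0.5064, 0.3055, 0.1448]
ee_rot: [-3.133, -0.001, 2.165]
wrist_force: [-0.3, -0.5, 0.0]
width: 0.0517
finger_force: 0.0
```

```bash
python3 - <<'E'
from h import *
im=snapshot("top");cv2.imwrite("pics/top3.png",im)
hsv=cv2.cvtColor(im,cv2.COLOR_BGR2HSV)
m=np.zeros(im.shape[:2],np.uint8);m[210:270,220:330]=((hsv[...,2]<90)&(hsv[...,1]<110))[210:270,220:330]
m=cv2.morphologyEx(m,cv2.MORPH_OPEN,np.ones((5,5)))
cs,_=cv2.findContours(m,cv2.RETR_EXTERNAL,cv2.CHAIN_APPROX_NONE);k=max(cs,key=cv2.contourArea)
r=cv2.minAreaRect(k);print(cv2.contourArea(k),r,onz("top",*r[0],.036).round(4),[onz("top",*q,.036)[:2].round(4).tolist() for q in cv2.boxPoints(r)])
s=snapshot("side");a=cv2.resize(im[140:300,100:340],(720,480));b=cv2.resize(s[80:240,180:340],(480,480))
cv2.imwrite("pics/c3.png",cv2.resize(np.hstack([a,b]),(800,320)))
mv([.509,.307,.045],124)
E
```

```text
1856.0 ((270.5101623535156, 236.35784912109375), (79.01297760009766, 24.86522102355957), 4.085616588592529) [0.5333 0.0264 0.036 ] [[0.5077, 0.1242], [0.5691, 0.1224], [0.559, -0.0721], [0.4979, -0.0683]]
shift cm [ 0.05  0.18 10.29] turn -0.0 | pos [0.5078 0.3056 0.1479] yaw 124.0
```

View pics/c3.png

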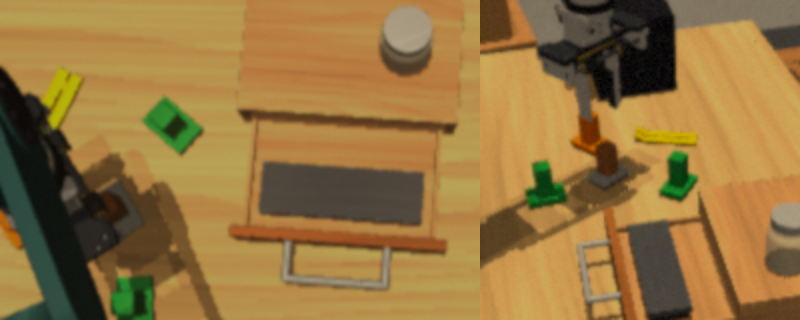

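Top view: the plate is fully exposed, centred at about (0.534,0.026). The gripper is above the brown-gripped holder, so I descend.

Call:
servo_tool --pt "0 0.1 3 0" --pt "0 0.1 6 0" --pt "0 0.1 8.5 0" --pt "0 0.1 10.3 0" --pt "0 0.1 10.3 0"

```text
time: 7.68
tool_pos: [0.5087, 0.3065, 0.0453]
ee_rot: [-3.139, -0.0, 2.164]
wrist_force: [0.0, -0.3, -0.5]
width: 0.052
finger_force: 0.0
```

```bash
python3 - <<'E'
from h import *
im=snapshot("side");o=get_obs();p=o["tool_pos"];print(p,o["wrist_force"])
u,v=proj("side",p).astype(int);cv2.imwrite("pics/c4.png",cv2.resize(im[v-45:v+45,u-60:u+60],None,fx=6,fy=6,interpolation=cv2.INTER_CUBIC))
E
```

```text
[0.50957772 0.30711816 0.04663987] [0.83903419 0.28174761 0.45966331]
```

View pics/c4.png

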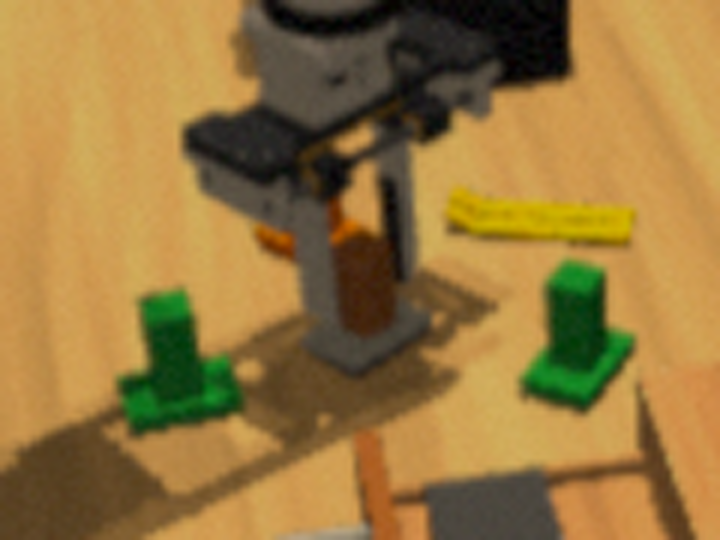

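The brown grip stands between the two fingers along its long axis. Close on it.

Call:
servo_tool --pt "0 0 0 0" --pt "0 0 0 0" --pt "0 0 0 0" --pt "0 0 0 0" --claw 255

```text
time: 8.22
tool_pos: [0.51, 0.3079, 0.0475]
ee_rot: [3.14, 0.0, 2.165]
wrist_force: [-0.0, 0.3, 3.0]
width: 0.0278
finger_force: 30.0
```

Call:
servo_tool --pt "0 0 -2 0" --pt "0 0 -5 0" --pt "0 0 -8 0" --pt "0 0 -10 0" --pt "0 0 -10 0" --pt "0 0 -10 0"

```text
time: 8.98
tool_pos: [0.5089, 0.3073, 0.1449]
ee_rot: [-3.139, -0.0, 2.165]
wrist_force: [-0.9, -0.4, -1.3]
width: 0.0277
finger_force: 30.0
```

```bash
python3 - <<'E'
from h import *
# plate left end target, 58 mm left
c,s=np.cos(np.radians(-2.8)),np.sin(np.radians(-2.8));X=np.array([c,s]);Y=np.array([-s,c])
t=np.array([.534,.0258])+.058*Y;print(t)
mv([*t,.145],177.2)
E
```

```text
[0.53683329 0.08373076]
shift cm [-2.009e+01 -1.020e+01 -1.000e-02] turn -53.2 | pos [0.5089 0.3073 0.1449] yaw 124.0
```

Call:
servo_tool --pt "-2 -1 0 -7" --pt "-5 -2.5 0 -14" --pt "-8 -4 0 -21" --pt "-11 -5.5 0 -28" --pt "-14 -7 0 -35" --pt "-17 -8.6 0 -42" --pt "-20 -10.2 0 -49" --pt "-20.1 -10.2 0 -53.2"

```text
time: 9.98
tool_pos: [0.5368, 0.0816, 0.1444]
ee_rot: [-3.141, -0.003, 3.093]
wrist_force: [0.2, 0.3, -0.7]
width: 0.0281
finger_force: 30.0
```

Call:
servo_tool --pt "0 0 0 0" --pt "0 0 0 0"

```text
time: 10.22
tool_pos: [0.537, 0.0843, 0.1454]
ee_rot: [3.142, -0.002, 3.093]
wrist_force: [-0.6, 1.1, -1.2]
width: 0.0279
finger_force: 30.0
```

```bash
python3 - <<'E'
from h import *
im=snapshot("top");s=snapshot("side")
mv([.5368,.0837,.085],177.2);print(get_obs()["wrist_force"])
u,v=proj("side",[.535,.05,.07]).astype(int)
a=cv2.resize(im[180:280,210:340],(624,480));b=cv2.resize(s[v-60:v+40,u-60:u+60],(576,480))
cv2.imwrite("pics/c5.png",cv2.resize(np.hstack([a,b]),(800,320)))
E
```

```text
shift cm [ 0.04 -0.08  6.09] turn 0.1 | pos [0.5372 0.0844 0.1459] yaw 177.3
[ 0.89398345 -0.03834937 -0.78343828]
```

View pics/c5.png

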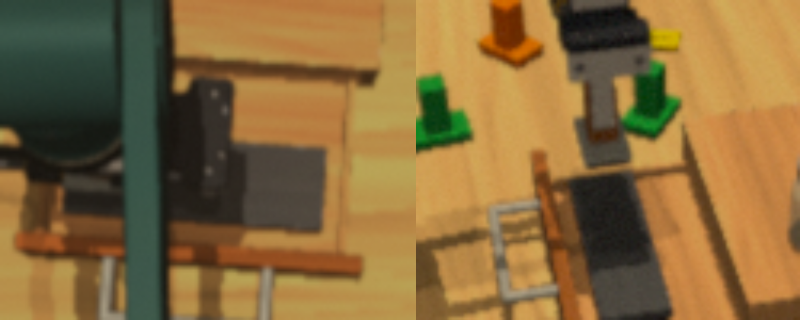

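The holder hangs upright and lengthwise over the plate's left end. Lower it.

Call:
servo_tool --pt "0 0 1.5 0" --pt "0 0 3.5 0" --pt "0 0 5 0" --pt "0 0 5.6 0" --pt "0 0 5.6 0" --pt "0 0 5.6 0"

```text
time: 11.08
tool_pos: [0.5381, 0.084, 0.0913]
ee_rot: [3.141, 0.002, 3.093]
wrist_force: [0.3, -0.1, -1.4]
width: 0.0275
finger_force: 30.0
```

Call:
servo_tool --pt "0 0 0.2 0" --pt "0 0 0.4 0" --pt "0 0 0.6 0" --pt "0 0 0.8 0" --pt "0 0 0.8 0" --pt "0 0 0.8 0"

```text
time: 11.82
tool_pos: [0.5376, 0.084, 0.0829]
ee_rot: [3.142, 0.0, 3.093]
wrist_force: [-1.2, -0.3, 1.9]
width: 0.0275
finger_force: 30.0
```

Call:
servo_tool --pt "0 0 0.2 0" --pt "0 0 0.4 0" --pt "0 0 0.4 0" --pt "0 0 0.4 0"

```text
time: 12.32
tool_pos: [0.5377, 0.084, 0.079]
ee_rot: [3.142, 0.001, 3.093]
wrist_force: [-2.4, -0.8, 4.4]
width: 0.0276
finger_force: 30.0
```

Call:
servo_tool --pt "0 0 0.15 0" --pt "0 0 0.3 0" --pt "0 0 0.3 0" --pt "0 0 0.3 0"

```text
time: 12.82
tool_pos: [0.538, 0.084, 0.0766]
ee_rot: [3.142, 0.001, 3.093]
wrist_force: [-2.8, -0.2, 6.7]
width: 0.0279
finger_force: 30.0
```

```bash
python3 - <<'E'
from h import *
A=[]
for i in range(6):
    snapshot("top");o=get_obs();A.append(np.r_[o["tool_pos"]*1000,o["wrist_force"],o["wrist_torque"],o["ee_rot"]])
print(np.mean(A,0).round(2),np.std(A,0).round(2))
E
```

```text
[ 5.3797e+02  8.3970e+01  7.6600e+01 -2.6100e+00 -6.4000e-01  7.0600e+00
 -8.0000e-02  6.1000e-01 -0.0000e+00  3.1400e+00  0.0000e+00  3.0900e+00] [0.01 0.01 0.01 0.39 0.58 0.48 0.02 0.03 0.01 0.   0.   0.  ]
```

Fz and sink both indicate about 6.5 mm of compression. Start the stroke, with a slight bias toward the robot to keep the drawer against its stop.

Call:
servo_tool --pt "0.1 -0.2 0 0" --pt "0.2 -0.6 0 0" --pt "0.2 -1.1 0 0" --pt "0.2 -1.6 0 0" --pt "0.2 -2.1 0 0"

```text
time: 13.75
tool_pos: [0.5367, 0.0649, 0.0774]
ee_rot: [3.137, 0.006, 3.094]
wrist_force: [0.4, 4.7, 6.0]
width: 0.0281
finger_force: 30.0
```

Call:
servo_tool --pt "0 -0.5 0.03 0" --pt "0 -1 0.06 0" --pt "0 -1.5 0.06 0" --pt "0 -2 0.06 0" --pt "0 -2.5 0.06 0" --pt "0 -3 0.06 0" --pt "0 -3.5 0.06 0" --pt "0 -4 0.06 0"

```text
time: 14.75
tool_pos: [0.535, 0.0249, 0.0769]
ee_rot: [3.138, 0.006, 3.094]
wrist_force: [0.3, 4.0, 6.6]
width: 0.0278
finger_force: 30.0
```

Call:
servo_tool --pt "0 -0.5 0 0" --pt "0 -1 0 0" --pt "0 -1.5 0 0" --pt "0 -2 0 0" --pt "0 -2.5 0 0" --pt "0 -3 0 0" --pt "0 -3.5 0 0" --pt "0 -4 0 0"

```text
time: 15.75
tool_pos: [0.533, -0.0152, 0.0768]
ee_rot: [3.138, 0.006, 3.094]
wrist_force: [1.0, 4.5, 6.5]
width: 0.0278
finger_force: 30.0
```

Call:
servo_tool --pt "0 -0.5 0 0" --pt "0 -1 0 0" --pt "0 -1.5 0 0" --pt "0 -1.9 0 0" --pt "0 -2.1 0 0" --pt "0 -2.1 0 0" --pt "0 -2.1 0 0"

```text
time: 16.62
tool_pos: [0.5319, -0.0365, 0.0767]
ee_rot: [3.139, 0.006, 3.094]
wrist_force: [1.2, 3.3, 7.6]
width: 0.0278
finger_force: 30.0
```

Call:
servo_tool --pt "0 0 -0.2 0" --pt "0 0 -0.4 0" --pt "0 0 -0.6 0" --pt "0 0 -0.7 0" --pt "0 0 -0.7 0" --pt "0 0 -0.7 0"

```text
time: 17.38
tool_pos: [0.5298, -0.0381, 0.0818]
ee_rot: [-3.141, 0.0, 3.093]
wrist_force: [2.6, 0.7, 2.6]
width: 0.0278
finger_force: 30.0
```

Call:
servo_tool --pt "0 0 -0.1 0" --pt "0 0 -0.1 0" --pt "0 0 -0.1 0"

```text
time: 17.75
tool_pos: [0.5296, -0.0381, 0.0827]
ee_rot: [-3.141, -0.0, 3.093]
wrist_force: [2.3, -0.2, 1.5]
width: 0.028
finger_force: 30.0
```

Call:
servo_tool --pt "0 0 0 0" --pt "0 0 0 0" --pt "0 0 0 0" --pt "0 0 0 0" --claw 110

```text
time: 18.25
tool_pos: [0.5294, -0.0377, 0.0826]
ee_rot: [3.141, -0.001, 3.093]
wrist_force: [1.1, 0.4, 0.3]
width: 0.0534
finger_force: 0.0
```

Call:
servo_tool --pt "0 0 -1 0" --pt "0 0 -3 0" --pt "0 0 -6 0" --pt "0 0 -9 0" --pt "0 0 -12 0" --pt "0 0 -14 0" --pt "0 0 -14 0"

```text
time: 19.12
tool_pos: [0.5308, -0.038, 0.2258]
ee_rot: [-3.141, 0.005, 3.093]
wrist_force: [0.1, -0.1, 0.5]
width: 0.0535
finger_force: 0.0
```

Call:
servo_tool --pt "1 5 0 0" --pt "2 10 0 0" --pt "4 15 0 0" --pt "6 20 0 0" --pt "8 25 0 0" --pt "8 28 0 0" --pt "8 28 0 0"

```text
time: 20.0
tool_pos: [0.4622, 0.2471, 0.2215]
ee_rot: [-3.141, -0.002, 3.097]
wrist_force: [-0.2, -1.0, -0.5]
width: 0.0533
finger_force: 0.0
```

```bash
python3 - <<'E'
from h import *
im=snapshot("top");s=snapshot("side");o=get_obs();print(o["tool_pos"],o["wrist_force"],o["width"])
u,v=proj("side",[.535,0,.06]).astype(int)
a=cv2.resize(im[150:280,200:340],(517,480));b=cv2.resize(s[v-60:v+60,u-60:u+60],(480,480))
cv2.imwrite("pics/c6.png",cv2.resize(np.hstack([a,b]),(800,385)))
E
```

```text
[0.4629162  0.24513877 0.22195127] [ 0.09171178 -0.70286127 -0.39505805] 0.05370304716525928
```

View pics/c6.png

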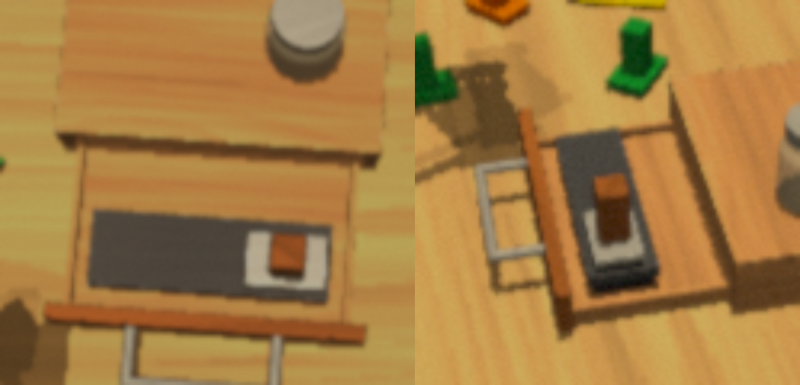

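The holder stands upright and lengthwise on the right end, about 63 mm right of the middle. The drawer is still out and the gripper is clear.

```bash
python3 -c "
from bench import *
print(close_job())"
```

```text
the job is handed in; nothing more can be done
None
```

I pulled the drawer out to its stop and rubbed the pad left to right in one stroke, pressed to about half travel by force and height readings. I left the holder standing upright on the plate's right end and handed the job in at about 20 s; the hand-in returned no verdict.

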